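Sweep the log ends off the model-maker's board into the tray

ROBOT

A 6-joint arm with a two-finger parallel gripper is mounted at the origin on the work surface. World frame = base frame: x ahead of the robot, y to its left, z up, the work surface at z = 0. Lengths are in m, angles in rad, forces in N, time in s.
With the tool pointing down it reaches from about 0.375 to 0.9 m from the base axis. Payload 3.1 kg.
Tool frame: the origin (TCP) lies where the fingers leave the gripper's body, on its centre line; the fingertips stand 70 mm ahead of it and the grasp point (between the pads) lies 51 mm ahead of it (robot.tip_reach is the distance from the TCP to the fingertips, in m); z points along the fingers, y is the line along which they close (so a half turn about z gives the same grasp; the last joint's range is limited). The gripper opens to 87 mm and grips with 3 to 60 N. Pads are 19 mm wide; open, the fingers measure 117 mm over their backs; the gripper's body (75 mm by 190 mm) begins 51 mm behind the grasp point.
Start: joints at [-1.355, 0.527, 1.433, -0, 1.181, -0.178], TCP at [0.24, -0.577, 0.292] pointing down, gripper open.
Joint ranges: [-3.08, 3.08], [-0.75, 2.2], [0.22, 2.44], [-1.43, 4.57], [0, 2.65], [-2.85, 2.85]. Speed limits (rad/s): [2.79, 2.79, 3.14, 3.14, 3.14, 3.14].

INTERFACE

Orientations are given as a unit quaternion [x, y, z, w].
In Python, from rig import robot gives the robot as it stands.
- The arm moves only by the tool carry_out, never from a script. Its argument "rows" is a list that holds one entry, the list of rows, each a list of 6 numbers: the shift along the tool's x, y, z in mm, then the turn, a rotation vector about the tool's x, y, z in units of 8 degrees (1.0 is 8 degrees). A call has 1 to 20 rows; each row is the pose to reach, as a shift and turn from the pose commanded when the call began, along the tool's axes at that moment; what a row does not reach only later rows make up. A row lasts 1/10 s, in which the tool goes at most 50 mm and 8.59 degrees, less where a joint would pass 70% of its speed; a pose out of reach is approached as far as the arm can. A call with a gripper value outside its range is refused whole. "fingers" is the opening, from 0 (shut) to 1 (fully open), set as the call begins (left out, the last holds). The fingers move at their own pace and stop on an object; "grip_force" is the grip in N (left out, the last holds). Time passes only in rows, so rows that repeat a pose let the fingers close. It gives the time, the measured TCP pose, the force and the opening at its end, in the units of the state.
- robot.get_obs(): the state, without advancing time (a new reading comes with each control period).
- robot.camera(name): name is "side" or "top"; returns a dict with "color" (400x640x3 uint8, red, green, blue), "depth" (400x640 float32, m along the optical axis (not along the pixel's ray), 0 where there is no reading), "K" (3x3 intrinsics, pixels), "D" ([k1, k2, p1, p2, k3] as OpenCV has them; the pictures are not rectified), "camera_from_world" (4x4, takes a point from world to camera coordinates). Camera axes: x right, y down, z forward; pixel columns grow to the right and rows downward; lengths in m; the calibration is good to about 2 mm. A picture is of the moment at which its call begins.
- robot.hand_in(): hands the job in, once; it reports no verdict.
The state is a dict: "time": time; "q": joint angles; "joint_velocities": joint speeds; "joint_torque": joint torques, N m; "position": TCP position; "tool_rot": TCP orientation; "ft_force": force on the tool from outside, world axes, zero at the start; "moment": the same for the moment, N m; "grip_width": finger opening in m.
Only numpy, scipy, OpenCV 4.12 (cv2) and the standard library are available. Lean on these libraries where they do the work, as an engineer would, in place of code of your own. Each camera call takes 0.05 s, during which the arm holds its last target. There are 200 camera calls.

TASK

Sweep the three small notched log ends off the raised work board into the open tray that stands against one end of it: slide them along the board with the fingertips at a steady pace, without picking up, lifting or flicking them. Leave the glue jar, the model chimney, the steel weight and the little door frame standing where they are on the board.

Things in the scene. Friction and masses are not known exactly. Their poses are not given: they have to be found in the camera images.
- board: Raised plywood work board, fixed to the bench, 280 mm (its x) by 360 mm (its y), its top 80 mm above the bench. Origin on the bench under its centre; z up. The log ends start within about 50 mm of its long centre line (its y axis). The tray stands against one of the two short ends (its +y or its -y end), the closed case against the other.
- tray: Open white plastic tray, fixed to the bench, 280 mm (its x, parallel to the board's x) by 115 mm (its y), walls 4 mm thick, rim 70 mm above the bench, which is 10 mm below the board's top; floor 4 mm thick. There is a 3 mm gap between it and the board's end. Origin on the bench under its centre.
- case: Closed flat assortment case, black with a plain grey lid, fixed to the bench, same outline as the tray (280 x 115 mm, 70 mm high), against the other end of the board. Not used. Origin on the bench under its centre.
- log_a_center (a point): Dark brown wooden log end, a chunky block 34 x 26 x 16 mm (x, y, z) with a shallow notch across the middle of its top, 10 to 18 g; loose on the work board, any yaw. This point is its centre, 8 mm above its underside.
- log_b_center (a point): Dark brown wooden log end, a chunky block 34 x 26 x 16 mm (x, y, z) with a shallow notch across the middle of its top, 10 to 18 g; loose on the work board, any yaw. This point is its centre, 8 mm above its underside.
- log_c_center (a point): Dark brown wooden log end, a chunky block 34 x 26 x 16 mm (x, y, z) with a shallow notch across the middle of its top, 10 to 18 g; loose on the work board, any yaw. This point is its centre, 8 mm above its underside.
- glue: White glue jar with a grey cap standing on the board near its +x long edge, 44 mm diameter, 46 mm tall. Origin at the centre of its underside. Stays where it is.
- chimney: Pale wooden model chimney standing on the board near its +x long edge, 36 x 36 mm, 48 mm tall. Origin at the centre of its underside. Stays where it is.
- weight: Steel knobbed weight standing on the board near its -x long edge, 36 mm diameter, 36 mm tall, 220 g. Origin at the centre of its underside. Stays where it is.
- frame: Little wooden door frame standing on the board near its -x long edge, 20 x 50 mm foot, 44 mm tall. Origin at the centre of its underside. Stays where it is.

How it is judged:
At the end, for the whole second after the job is handed in: The centre of each log end is inside the tray's walls and lower than 63 mm above the bench, at rest (under 20 mm/s); glue jar, chimney, weight and door frame are upright (within 0.2 rad) and within 15 mm of where they stood (x of log_a_center in the frame of tray between -0.136 and 0.136 m and y of log_a_center in the frame of tray between -0.0535 and 0.0535 m and z of each of log_a_center, log_b_center, log_c_center in the frame of tray below 0.063 m and linear speed of each of log_a, log_b, log_c below 0.02 m/s and x of log_b_center in the frame of tray between -0.136 and 0.136 m and y of log_b_center in the frame of tray between -0.0535 and 0.0535 m and x of log_c_center in the frame of tray between -0.136 and 0.136 m and y of log_c_center in the frame of tray between -0.0535 and 0.0535 m and distance of each of glue, chimney, weight, frame from where it was at the start of the episode below 0.015 m and angle between each of glue, chimney, weight, frame's own z axis and vertical below 0.2 rad); the robot touches nothing.
It fails at once if a log end is lifted: its centre more than 30 mm above the board's top (it lies at 8 mm) (height (world z) of any of log_a_center, log_b_center, log_c_center above 0.11 m).
It fails at once if a log end is flicked: faster than 0.6 m/s while on the board ((height (world z) of log_a_center above 0.084 m and linear speed of log_a above 0.6 m/s) or (height (world z) of log_b_center above 0.084 m and linear speed of log_b above 0.6 m/s) or (height (world z) of log_c_center above 0.084 m and linear speed of log_c above 0.6 m/s)).
It fails at once if the glue jar, chimney, weight or door frame is moved by more than 15 mm or tipped by more than 0.2 rad (distance of any of glue, chimney, weight, frame from where it was at the start of the episode above 0.015 m or angle between any of glue, chimney, weight, frame's own z axis and vertical above 0.2 rad).
It also fails if it takes over 72 s, if anything falls off the work surface, if the arm or the gripper's body presses on something with over 40 N, if the wrist force passes 120 N, or if a joint passes its speed limit or range.

## Working session

There is one attempt and no reset: what is moved stays moved. The work goes in short steps, Python scripts to look and compute and a tool call to move; the robot and the scene stay as the last step left them, time stands still between calls to the robot, and variables do not carry over. Pictures are saved under pics/ and viewed, on a budget of 10 in all, crops included, one or two more only if the job needs it, and the job is handed in when it is done.

Besides the shell and the picture viewer there is one more tool, called after "Emit:" by a JSON object that holds its "method" and its "body", one argument or row to a line. carry_out: Moves the arm, as the interface text tells. Its arguments: {"type":"object","properties":{"rows":{"type":"array"},"fingers":{"type":"number"},"grip_force":{"type":"number"}},"required":["rows"]}

```bash
mkdir -p pics
python3 - <<'E'
from rig import robot
import cv2,numpy as np
for n in ["top","side"]:
    c=robot.camera(n); cv2.imwrite(f"pics/{n}0.png",c["color"][:,:,::-1]); np.savez(f"{n}0.npz",**c)
o=robot.get_obs(); print(o["time"],o["position"],o["tool_rot"],o["grip_width"],robot.tip_reach)
E
```

```text
0.1 [ 0.2397125  -0.5766585   0.29137966] [ 9.80677255e-01  1.95630225e-01 -2.69124886e-05 -9.67862223e-04] 0.08684276195078583 0.0697
```

View pics/top0.png

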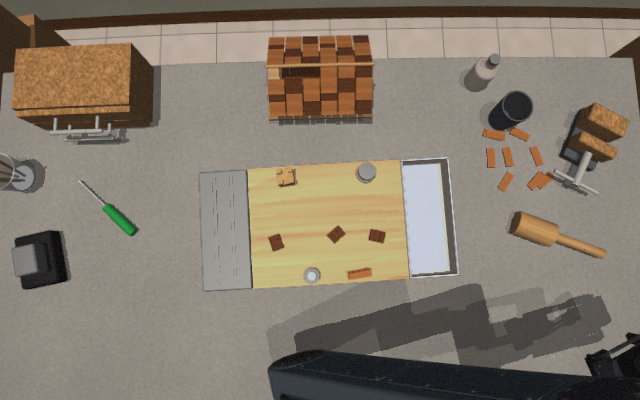

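View pics/side0.png

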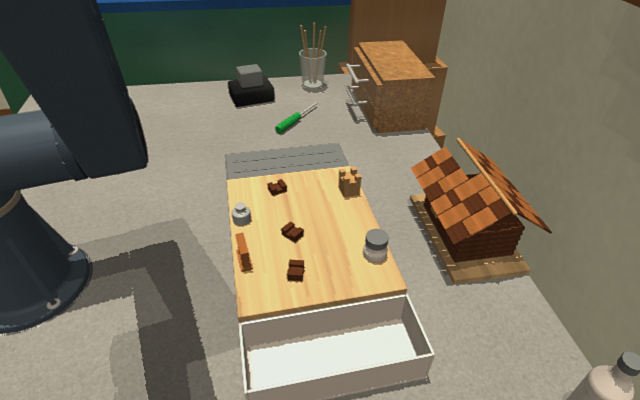

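Top view: the tray (px 430,217) is at the right end of the board. The logs are at px (276,242), (336,234) and (377,236). Weight (312,275) and frame (359,273) are on the near edge, chimney (286,176) and glue (366,172) on the far edge. The side view agrees. Next I'll measure these.

```bash
cat > h.py <<'E'
import cv2,numpy as np
def ray(c,px,z):
    px=np.array(px,float).reshape(-1,1,2)
    u=cv2.undistortPoints(px,c["K"],c["D"])[:,0]
    T=np.linalg.inv(c["camera_from_world"]); d=np.c_[u,np.ones(len(u))]@T[:3,:3].T; o=T[:3,3]
    return o+d*((z-o[2])/d[:,2])[:,None]
def logs(c,box=None,z=0.096):
    hsv=cv2.cvtColor(c["color"],cv2.COLOR_RGB2HSV)
    m=((hsv[...,2]<130)&(hsv[...,1]>90)).astype(np.uint8)
    if box: b=np.zeros_like(m); x0,y0,x1,y1=box; b[y0:y1,x0:x1]=1; m&=b
    out=[]
    for k in cv2.findContours(m,0,2)[0]:
        if cv2.contourArea(k)<40: continue
        w=ray(c,k[:,0],z)[:,:2].astype(np.float32)
        r=cv2.minAreaRect(w*1000); out.append((np.round(r[0],1),np.round(r[1],1),round(r[2],1),cv2.contourArea(k)))
    return out
E
python3 - <<'E'
from h import *
c=np.load("top0.npz"); 
print(ray(c,[(248,169),(401,160),(409,278),(253,288)],.08).round(3))
print("tray",ray(c,[(403,160),(447,158),(457,274),(411,276)],.07).round(3))
for n,p,z in [("chim",(286,170),.128),("chimbase",(286,182),.08),("glue",(366,170),.126),("weight",(312,275),.116),("frame",(359,273),.124)]: print(n,ray(c,[p],z).round(3))
for l in logs(c,(250,190,405,262)): print(l)
print(np.linalg.inv(c["camera_from_world"])[:3,3])
E
python3 -c "
import cv2
i=cv2.imread('pics/top0.png')[150:300,195:465]
cv2.imwrite('pics/crop0.png',cv2.resize(i,None,fx=2.9,fy=2.9,interpolation=2))"
```

```text
[[ 0.651  0.171  0.08 ]
 [ 0.663 -0.188  0.08 ]
 [ 0.389 -0.194  0.08 ]
 [ 0.376  0.163  0.08 ]]
tray [[ 0.665 -0.195  0.07 ]
 [ 0.667 -0.3    0.07 ]
 [ 0.393 -0.309  0.07 ]
 [ 0.392 -0.201  0.07 ]]
chim [[0.638 0.079 0.128]]
chimbase [[0.618 0.083 0.08 ]]
glue [[ 0.634 -0.1    0.126]]
weight [[0.404 0.027 0.116]]
frame [[ 0.405 -0.076  0.124]]
(array([478.7, 107.4]), array([33. , 26.5]), 17.4, 150.0)
(array([ 487.4, -121.5]), array([34.3, 25. ]), 77.1, 142.0)
(array([493.4, -29.4]), array([25.6, 32.2]), 43.4, 142.5)
[0.45469297 0.012642   1.20713692]
```

View pics/crop0.png

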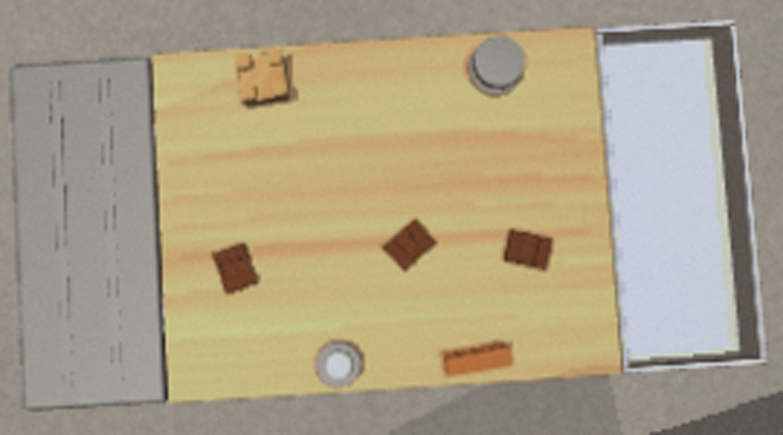

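Emit:
{"method": "carry_out", "body": {
  "rows": [
    [[35,-31,3,0,0,-0.7],[70,-61,7,0,0,-1.4],[105,-92,10,0,0,-2.2],[140,-123,13,0,0,-2.9],[175,-154,17,0,0,-3.6],[210,-184,20,0,0,-4.3],[245,-215,23,0,0,-5.1],[280,-246,27,0,0,-5.8],[315,-276,30,0,0,-6.5],[350,-307,33,0,0,-7.2],[385,-338,37,0,0,-8.0],[422,-368,40,0,0,-8.7],[422,-368,40,0,0,-8.7],[422,-368,40,0,0,-8.7],[422,-368,40,0,0,-8.7],[422,-368,40,0,0,-8.7]]
  ],
  "fingers": 0.23,
  "grip_force": 10
}}

```text
time: 1.7
position: [0.4879, -0.0767, 0.2522]
tool_rot: [0.695, 0.719, -0.0, -0.0]
ft_force: [-0.0, -0.1, 0.3]
grip_width: 0.0204
```

Emit:
{"method": "carry_out", "body": {
  "rows": [
    [[0,0,25,0,0,0],[0,0,50,0,0,0],[0,0,70,0,0,0],[0,0,85,0,0,0],[0,0,94,0,0,0],[0,0,97,0,0,0],[0,0,97,0,0,0],[-4,0,97,0,0,0],[-10,0,97,0,0,0],[-18,0,97,0,0,0],[-26,0,97,0,0,0],[-34,0,97,0,0,0],[-42,0,97,0,0,0],[-50,0,97,0,0,0],[-58,0,97,0,0,0],[-66,0,97,0,0,0],[-74,0,97,0,0,0],[-80,0,97,0,0,0],[-80,0,97,0,0,0]]
  ]
}}

```text
time: 3.6
position: [0.4916, -0.1563, 0.1553]
tool_rot: [0.694, 0.72, 0.0, 0.0]
ft_force: [0.2, -0.7, 0.3]
grip_width: 0.0202
```

Run:
```python
from rig import robot
import cv2
i=robot.camera("side")["color"][130:400,200:460,::-1]
cv2.imwrite("pics/s1.png",cv2.resize(i,None,fx=2.2,fy=2.2))
```

```text
(no output)
```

View pics/s1.png

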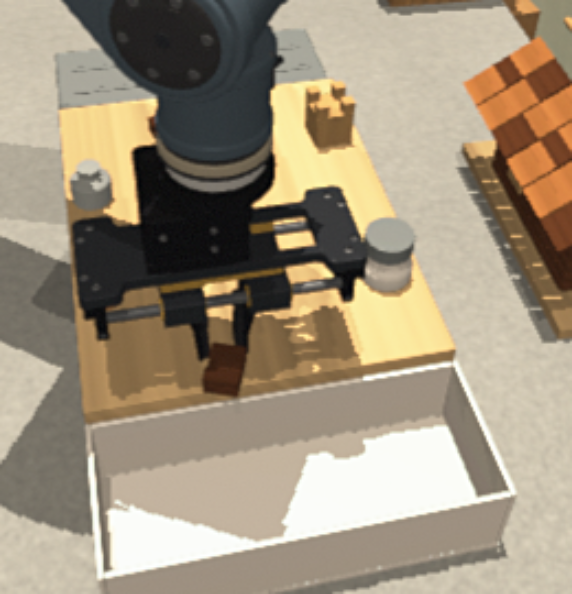

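The rake is square behind log C (crop px 225,370), which is right in front of both fingers. I'll push it off the edge, lift, and go behind log B.

Emit:
{"method": "carry_out", "body": {
  "rows": [
    [[-4,0,0,0,0,0],[-11,0,0,0,0,0],[-18,0,0,0,0,0],[-25,0,0,0,0,0],[-32,0,0,0,0,0],[-39,0,0,0,0,0],[-46,0,0,0,0,0],[-53,0,0,0,0,0],[-60,0,0,0,0,0],[-62,0,0,0,0,0],[-62,0,-5,0,0,0],[-62,0,-25,0,0,0],[-60,0,-60,0,0,0],[-20,2,-70,0,0,0],[25,4,-70,0,0,0],[70,6,-70,0,0,0],[115,8,-70,0,0,0],[155,8,-70,0,0,0],[182,8,-70,0,0,0],[182,8,-70,0,0,0]]
  ]
}}

```text
time: 5.65
position: [0.4912, 0.0303, 0.2255]
tool_rot: [0.692, 0.722, -0.0, -0.001]
ft_force: [0.1, 0.8, -0.1]
grip_width: 0.0199
```

Run:
```python
from rig import robot
import cv2
i=robot.camera("side")["color"][130:400,200:460,::-1]
cv2.imwrite("pics/s2.png",cv2.resize(i,None,fx=2.2,fy=2.2))
```

```text
(no output)
```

View pics/s2.png

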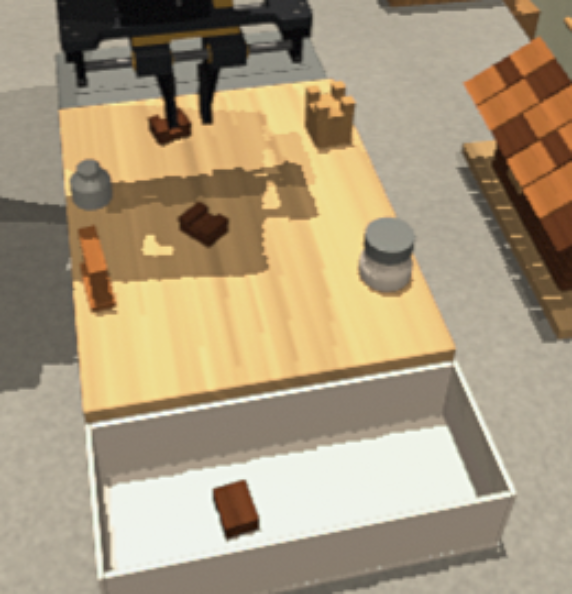

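Log C lies in the tray (crop px 235,508), and B and A are untouched. Next is B.

Emit:
{"method": "carry_out", "body": {
  "rows": [
    [[0,0,25,0,0,0],[0,0,47,0,0,0],[0,0,62,0,0,0],[0,0,69,0,0,0],[0,0,70,0,0,0],[-5,0,70,0,0,0],[-12,0,70,0,0,0],[-19,0,70,0,0,0],[-26,0,70,0,0,0],[-33,0,70,0,0,0],[-41,0,70,0,0,0],[-49,0,70,0,0,0],[-57,0,70,0,0,0],[-65,0,70,0,0,0],[-73,0,70,0,0,0],[-81,0,70,0,0,0],[-89,0,70,0,0,0],[-97,0,70,0,0,0],[-105,0,70,0,0,0],[-113,0,70,0,0,0]]
  ]
}}

```text
time: 7.7
position: [0.4967, -0.0867, 0.1552]
tool_rot: [0.694, 0.72, -0.0, -0.0]
ft_force: [0.3, 0.2, -0.0]
grip_width: 0.0202
```

Run:
```python
from rig import robot
import cv2
i=robot.camera("side")["color"][130:400,200:460,::-1]
cv2.imwrite("pics/s3.png",cv2.resize(i,None,fx=2.2,fy=2.2))
```

```text
(no output)
```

View pics/s3.png

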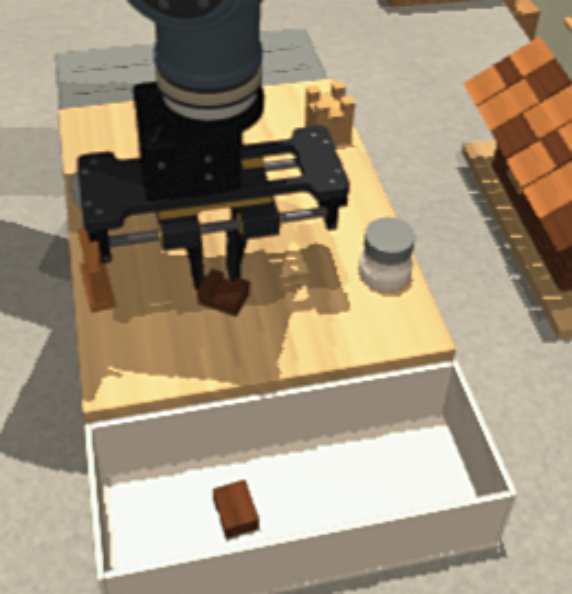

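B is between and in front of both fingertips (crop px 223,292), so I'll continue to the edge.

Emit:
{"method": "carry_out", "body": {
  "rows": [
    [[-6,0,0,0,0,0],[-14,0,0,0,0,0],[-22,0,0,0,0,0],[-30,0,0,0,0,0],[-38,0,0,0,0,0],[-46,0,0,0,0,0],[-54,0,0,0,0,0],[-62,0,0,0,0,0],[-70,0,0,0,0,0],[-78,0,0,0,0,0],[-86,0,0,0,0,0],[-93,0,0,0,0,0],[-100,0,0,0,0,0],[-107,0,0,0,0,0],[-114,0,0,0,0,0],[-121,0,0,0,0,0],[-128,0,0,0,0,0],[-132,0,0,0,0,0],[-132,0,0,0,0,0]]
  ]
}}

```text
time: 9.65
position: [0.5019, -0.2187, 0.1553]
tool_rot: [0.694, 0.72, 0.0, 0.0]
ft_force: [-0.1, -0.2, 0.5]
grip_width: 0.0199
```

Emit:
{"method": "carry_out", "body": {
  "rows": [
    [[0,0,-10,0,0,0],[0,0,-40,0,0,0],[15,0,-70,0,0,0],[55,-3,-75,0,0,0],[100,-5,-75,0,0,0],[145,-7,-75,0,0,0],[190,-9,-75,0,0,0],[235,-9,-75,0,0,0],[280,-9,-75,0,0,0],[325,-9,-75,0,0,0],[355,-9,-75,0,0,0],[366,-9,-75,0,0,0],[366,-9,-75,0,0,0],[366,-9,-75,0,0,0]]
  ]
}}

```text
time: 11.05
position: [0.4789, 0.1468, 0.2305]
tool_rot: [0.694, 0.72, -0.0, 0.0]
ft_force: [-0.1, -0.1, 0.1]
grip_width: 0.0202
```

Run:
```python
from rig import robot
import cv2
i=robot.camera("side")["color"][100:400,200:460,::-1]
cv2.imwrite("pics/s4.png",cv2.resize(i,None,fx=2,fy=2))
```

```text
(no output)
```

View pics/s4.png

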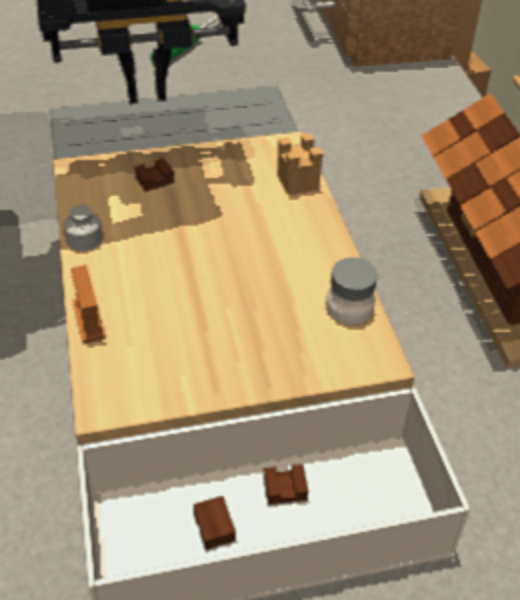

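B (px 285,483) and C (213,522) are in the tray, and A (155,174) is still in place. Last one is A.

Emit:
{"method": "carry_out", "body": {
  "rows": [
    [[0,0,25,0,0,0],[0,0,50,0,0,0],[0,0,67,0,0,0],[0,0,74,0,0,0],[0,0,75,0,0,0],[-4,0,75,0,0,0],[-10,0,75,0,0,0],[-16,0,75,0,0,0],[-22,0,75,0,0,0],[-30,0,75,0,0,0],[-38,0,75,0,0,0],[-46,0,75,0,0,0],[-54,0,75,0,0,0],[-62,0,75,0,0,0],[-70,0,75,0,0,0],[-78,0,75,0,0,0],[-86,0,75,0,0,0],[-94,0,75,0,0,0],[-102,0,75,0,0,0],[-110,0,75,0,0,0]]
  ]
}}

```text
time: 13.1
position: [0.4831, 0.0368, 0.1552]
tool_rot: [0.694, 0.72, -0.0, -0.0]
ft_force: [1.0, -0.2, 0.6]
grip_width: 0.0202
```

Emit:
{"method": "carry_out", "body": {
  "rows": [
    [[-8,0,0,0,0,0],[-16,0,0,0,0,0],[-24,0,0,0,0,0],[-32,0,0,0,0,0],[-40,0,0,0,0,0],[-48,0,0,0,0,0],[-56,0,0,0,0,0],[-64,0,0,0,0,0],[-72,0,0,0,0,0],[-80,0,0,0,0,0],[-88,0,0,0,0,0],[-96,0,0,0,0,0],[-104,0,0,0,0,0],[-112,0,0,0,0,0],[-120,0,0,0,0,0],[-125,0,0,0,0,0]]
  ]
}}

```text
time: 14.7
position: [0.4879, -0.0882, 0.1553]
tool_rot: [0.694, 0.72, 0.0, 0.0]
ft_force: [0.5, 0.1, -0.2]
grip_width: 0.0202
```

Run:
```python
from rig import robot
import cv2
i=robot.camera("side")["color"][100:400,200:460,::-1]
cv2.imwrite("pics/s5.png",cv2.resize(i,None,fx=2,fy=2))
```

```text
(no output)
```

View pics/s5.png

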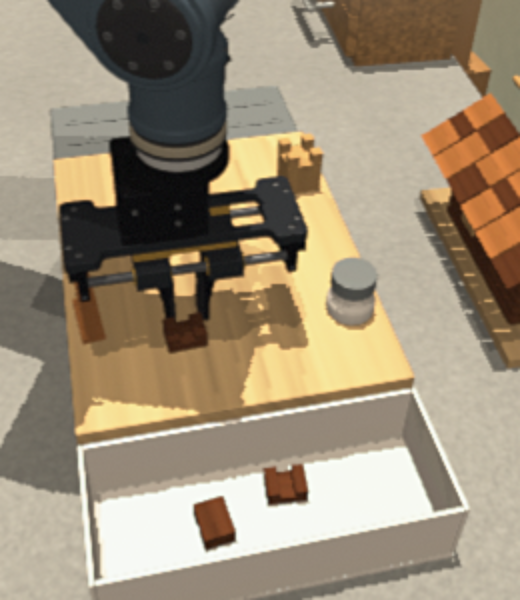

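A is flat against both fingers (px 186,332). I'll finish this sweep and then retreat upward and back.

Emit:
{"method": "carry_out", "body": {
  "rows": [
    [[-6,0,0,0,0,0],[-14,0,0,0,0,0],[-22,0,0,0,0,0],[-30,0,0,0,0,0],[-38,0,0,0,0,0],[-46,0,0,0,0,0],[-54,0,0,0,0,0],[-62,0,0,0,0,0],[-70,0,0,0,0,0],[-78,0,0,0,0,0],[-86,0,0,0,0,0],[-93,0,0,0,0,0],[-100,0,0,0,0,0],[-107,0,0,0,0,0],[-114,0,0,0,0,0],[-121,0,0,0,0,0],[-127,0,0,0,0,0],[-131,0,0,0,0,0],[-131,0,0,0,0,0]]
  ]
}}

```text
time: 16.65
position: [0.4929, -0.219, 0.1553]
tool_rot: [0.694, 0.72, 0.0, 0.0]
ft_force: [-0.5, 0.0, 0.2]
grip_width: 0.0202
```

Emit:
{"method": "carry_out", "body": {
  "rows": [
    [[0,0,-10,0,0,0],[0,0,-40,0,0,0],[15,0,-75,0,0,0],[55,0,-110,0,0,0],[100,0,-120,0,0,0],[145,0,-120,0,0,0],[190,0,-120,0,0,0],[235,0,-120,0,0,0],[280,0,-120,0,0,0],[325,0,-120,0,0,0],[355,0,-120,0,0,0],[366,0,-120,0,0,0],[366,0,-120,0,0,0],[366,0,-120,0,0,0]]
  ]
}}

```text
time: 18.05
position: [0.4789, 0.1468, 0.2755]
tool_rot: [0.694, 0.72, -0.0, 0.0]
ft_force: [-0.7, 0.1, -0.2]
grip_width: 0.0203
```

Run:
```python
from rig import robot
from h import *
c=robot.camera("top"); s=robot.camera("side")
for l in logs(c,(402,165,450,272),.02): print(l)
a=cv2.resize(s["color"][100:400,200:460],(520,600))
cv2.imwrite("pics/s6.png",a[...,::-1])
```

```text
(array([ 487.6, -246.5]), array([23.9, 33.9]), 7.6, 115.0)
(array([ 550.4, -223.7]), array([22.2, 32. ]), 87.3, 111.5)
```

View pics/s6.png

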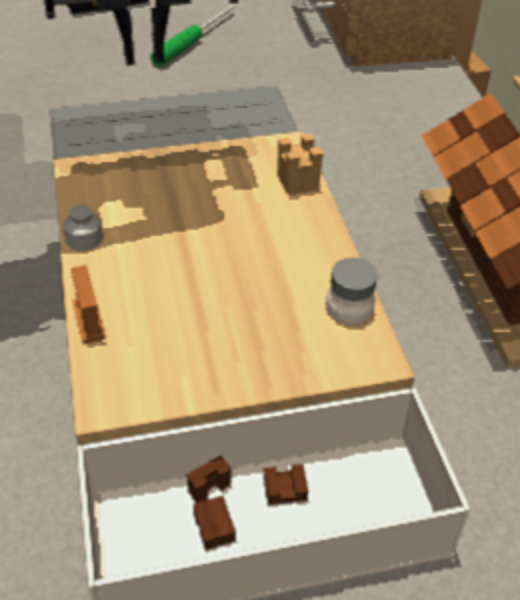

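The board is clear of logs and the four standing things look unmoved. Log A (px 208,478) seems to be tilted near the tray wall, and the top view mask missed it. I'll check its position with depth.

Run:
```python
from rig import robot
from h import *
def pts(n,box,thr=130):
    c=robot.camera(n); x0,y0,x1,y1=box
    hsv=cv2.cvtColor(c["color"],cv2.COLOR_RGB2HSV); m=((hsv[...,2]<thr)&(hsv[...,1]>90)).astype(np.uint8)
    b=np.zeros_like(m); b[y0:y1,x0:x1]=1; m&=b
    N,L,S,_=cv2.connectedComponentsWithStats(m)
    for i in range(1,N):
        if S[i,4]<25: continue
        v,u=np.where(L==i); d=c["depth"][v,u].astype(float)
        k=cv2.undistortPoints(np.c_[u,v].astype(float).reshape(-1,1,2),c["K"],c["D"])[:,0]
        T=np.linalg.inv(c["camera_from_world"]); w=(np.c_[k,np.ones(len(k))]*d[:,None])@T[:3,:3].T+T[:3,3]
        print(n,S[i],"med",np.median(w,0).round(3),"p3",np.percentile(w,3,0).round(3),"p97",np.percentile(w,97,0).round(3))
pts("top",(396,165,452,272)); pts("side",(285,322,360,380))
c0=dict(np.load("top0.npz")); c1=robot.camera("top")
df=(cv2.absdiff(c0["color"],c1["color"]).max(2)>60)
for n,(u,v) in dict(chim=(286,176),glue=(366,172),weight=(312,275),frame=(359,273)).items(): print(n,df[v-14:v+14,u-16:u+16].sum())
print(robot.get_obs()["time"])
i=c1["color"][140:300,240:470,::-1]; cv2.imwrite("pics/t7.png",cv2.resize(i,None,fx=3.4,fy=3.4))
```

```text
top [409 203  10  14 133] med [ 0.55  -0.224  0.017] p3 [ 0.535 -0.236  0.011] p97 [ 0.565 -0.213  0.022]
top [409 228   8  14  48] med [ 0.483 -0.212  0.029] p3 [ 0.474 -0.222  0.025] p97 [ 0.503 -0.208  0.034]
top [417 230  15  11 135] med [ 0.487 -0.246  0.019] p3 [ 0.476 -0.262  0.016] p97 [ 0.499 -0.231  0.023]
side [293 328  24  47 667] med [ 0.489 -0.235  0.02 ] p3 [ 0.475 -0.265  0.009] p97 [ 0.504 -0.204  0.031]
side [332 332  22  20 337] med [ 0.552 -0.227  0.019] p3 [ 0.536 -0.237  0.009] p97 [ 0.567 -0.212  0.022]
chim 0
glue 0
weight 292
frame 0
18.3
```

View pics/t7.png

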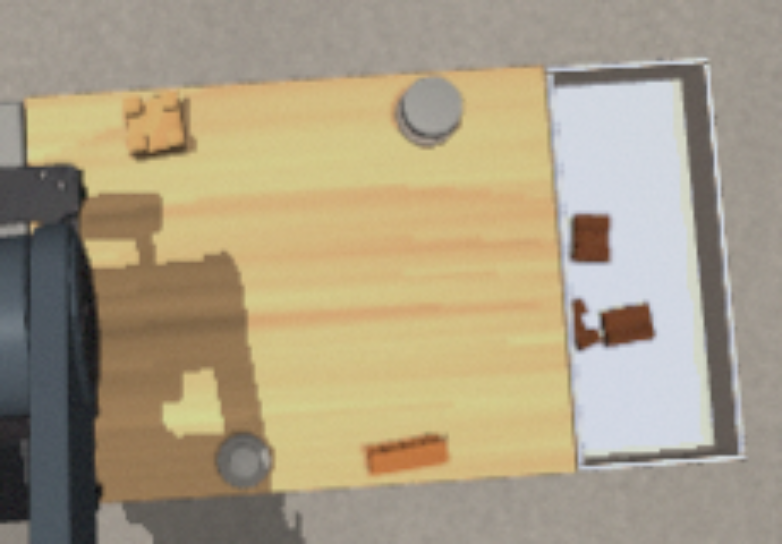

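Top view: all three logs are on the tray floor (px 590,238; 627,325; 586,325). A stands on its long side near the wall at z≈0.02 m, inside the tray. The pixel change at the weight is only the arm's shadow, since its centre is still at (312,275). Handing in.

```bash
python3 -c "
from rig import robot
print(robot.hand_in())"
```

```text
the job is handed in; nothing more can be done
None
```

All three log ends are in the tray, and I handed the job in at about 18 s of the 72 s allowed. I set the fingers about 20 mm apart as a rake and slid the logs off the board one at a time at about 80 mm/s: C, then B, then A. The fingertips stayed about 5 mm above the board during each sweep, and the tool forces I read between moves were about 1 N or less.

**Logs:** in the last images and depth readings, the highest point on any log was about 34 mm above the bench, against the 63 mm limit. One log, the last one swept, stands on its long side near the board-side wall, with its centre inside the tray. I had no direct reading of log speed. The logs looked settled in the last images.

**Standing things:** the chimney, glue jar and door frame showed no pixel change from the first picture. The weight did show a change, but that was the arm's shadow, and its centre was at the same pixel as before.

**Disagreement:** my first colour check in the tray found only two logs. It missed the one by the wall, and a second look with depth found all three. The arm was clear of everything at hand-in.

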